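Find the hidden catch of the spice box

ROBOT

A 6-joint arm with a two-finger parallel gripper is mounted at the origin on the work surface. World frame = base frame: x ahead of the robot, y to its left, z up, the work surface at z = 0. Lengths are in mm, angles in rad, forces in N, time in s.
With the tool pointing down it reaches from about 400 to 925 mm from the base axis. Payload 12.5 kg.
Tool frame: the origin (TCP) lies midway between the tips of the shut fingers; the grasp point (between the pads) lies 19 mm behind it; z points along the fingers, y is the direction in which the jaws open and shut (so a half turn about z gives the same grasp; the last joint's range is limited). The gripper opens to 95 mm and grips with 3 to 60 N. Pads are 20 mm wide; open, the fingers measure 119 mm over their backs; the gripper's body (75 mm by 180 mm) begins 59 mm behind the grasp point.
Start: joints at [-1.25, 0.491, 1.559, -0, 1.092, -0.106], TCP at [258.749, -568.943, 214.661] pointing down, gripper open.
Joint ranges: [-3.1, 3.1], [-0.84, 2.19], [0.05, 2.79], [-1.13, 4.28], [0.06, 2.93], [-2.69, 2.69]. Speed limits (rad/s): [2.22, 2.22, 2.79, 3.14, 3.14, 3.14].

INTERFACE

Orientations are given as [roll, pitch, yaw] about the fixed x, y, z axes, in that order (R = Rz(yaw) Ry(pitch) Rx(roll)).
In Python, from cell import env gives the robot as it stands.
- The arm moves only by the tool drive_tool, never from a script. Its argument "increments" is a list of rows, each a list of 2 entries, a list of its own where there are three numbers: the shift along the tool's x, y, z as a fraction of full scale, then the turn, a rotation vector about the tool's x, y, z as a fraction of full scale. In form: [[[x, y, z], [ax, ay, az]], ...]. A call has 1 to 5 rows; each row shifts and turns the commanded pose from where the row before left it, along the tool's axes as they then stand; what a row does not reach is not made up. Full scale, the value 1, is 30 mm for a shift and 0.08 rad for a turn. A row lasts 1/12 s, in which the tool goes at most 41.7 mm and 7.16 degrees, less where a joint would pass 70% of its speed; a pose out of reach is approached as far as the arm can. A call with a number of a shift or a turn outside -1 to 1 is refused whole. A call with a gripper value outside its range is refused whole. "jaw" is the opening, from -1 (shut) to 1 (fully open), so that 0 is half open, set as the call begins (left out, the last holds). The fingers move at their own pace and stop on an object; the grip force is fixed at half the most. Time passes only in rows, so rows that do not move let the fingers close. It gives the time, the measured TCP pose, the force and the opening at its end, in the units of the state.
- env.state(): the state, without advancing time (a new reading comes with each control period).
- env.read_camera(name): name is "scene" or "top"; returns a dict with "pixels" (480x640x3 uint8, blue, green, red), "vertical_fov" (degrees; the focal length in pixels is half the picture's height over the tangent of half this angle, whatever the lens; pixels are square), "cx", "cy" (the principal point, pixels), "world_to_cam" (4x4, takes a point from world to camera coordinates). Camera axes: x right, y down, z forward; pixel columns grow to the right and rows downward; lengths in mm; the calibration is good to about 2 mm. A picture is of the moment at which its call begins. There is no depth.
- env.job_done(): hands the job in, once; it reports no verdict.
Trained networks look in a picture, given as the dict that the camera call returned (one of the last four; its "shot" number tells which), for a name from the list of things; names that differ only in an ending like _2 or _b are one class to them, and where a whole thing is asked for, a point or a joint stands for the part that bears it (a point fixed in the world has none). Each returns a list of dicts, best first, with "score" (0 to 1); they miss things now and then, are a little off and sometimes report something else, mostly with a low value. They report only what shows in the picture. A call takes as long as a camera call.
- env.boxes_of(target, picture): "point" ([x, y, z] in mm, in world coordinates, good to about 4 mm: the middle of the surface that is visible of it).
- env.tip_of(target, picture): "point" ([x, y, z] in mm, in world coordinates, good to about 4 mm: a listed point, or the origin of a listed thing).
The state is a dict: "t": time; "joints": joint angles; "qvel": joint speeds; "tau": joint torques, N m; "eef_pos": TCP position; "tcp_rot": TCP orientation; "ft_force": force on the tool from outside, world axes, zero at the start; "moment": the same for the moment, N m; "opening": opening from 0.0 (shut) to 1.0 (fully open).
Only numpy, scipy, OpenCV 4.12 (cv2) and the standard library are available. Lean on these libraries where they do the work, as an engineer would, in place of code of your own. Each camera call takes 0.05 s, during which the arm holds its last target.

TASK

The wooden box on the sky-blue shelf hides a drawer, and one of the six identical squares set flush in its flat top is the concealed catch. Feel over the squares with the fingertips, pressing each gently, until you find the one that gives; press that one right down so that the drawer springs out by itself, then take your hand away. Do not touch the drawer, and do not lift or shift anything else on the shelf.

Things in the scene. Friction and masses are not known exactly. Their poses are not given: they have to be found in the camera images.
- box: dark wooden box, fixed to the shelf, 120 mm along its x, 172 along its y, 85 high; origin at the centre of its underside, z up. Its plain front, on its -x side (roughly towards the robot), is the front of the hidden drawer
- panel (a point): centre of the box's flat top, 85 mm above its underside; axes as the box's. Six pale squares, 46 mm wide, lie flush in the dark lattice (6 mm strips): centres at x = -26 and 26, y = -52, 0 and 52 mm from here. Five are rigid; one, a different one each time and looking the same, is the catch: its place is not given
- catch (a joint): how far the catch square is pressed down below the panel: 0 flush, 0.007 m fully down. A spring resists: it starts to give at about 1.5 N, needs about 4 N at 4.5 mm and 5 N fully down, and springs back when let go. About 4 mm down it frees the drawer
- drawer (a joint): how far the hidden drawer is out: 0 shut, 0.040 m fully out towards the box's -x. Held shut by the catch; once freed a soft spring slides it out in about a second, and it stays out
- drawer_front (a point): middle of the drawer's plain front face, which is 154 mm wide and 66 mm high; 40 mm above the box's underside; its x, y, z axes are the box's
- dabba: closed round steel masala dabba, 158 mm across, 81 mm high, loose on the shelf; origin at the centre of its underside
- jar: sealed glass jar of cloves, 64 mm across, 101 mm high, loose; origin at the centre of its underside
- sieve: yellow plastic hoop sieve, 120 mm across, 42 mm high, with an 80 mm handle to its -x; loose; origin at the hoop's centre, on its underside
- tongs: steel tongs lying behind the box, 205 mm along their y, 12 mm high; loose; origin near their middle, on the underside
- tumbler: open steel tumbler, 68 mm across the rim, 95 mm high, loose; origin at the centre of its underside
- pepper_mill: turned wooden pepper mill, 54 mm across, 118 mm high, loose; origin at the centre of its underside

How it is judged:
By the outcome, as a careful person would: the job done as asked, in the order asked, and still so for the second after the job is handed in, with the robot touching nothing.
It also fails if it takes over 51 s, if anything falls off the work surface, if the arm or the gripper's body presses on something with over 40 N, if the wrist force passes 120 N, or if a joint passes its speed limit or range.

## Working session

There is one attempt and no reset: what is moved stays moved. The work goes in short steps, Python scripts to look and compute and a tool call to move; the robot and the scene stay as the last step left them, time stands still between calls to the robot, and variables do not carry over. Pictures are saved under pics/ and viewed, and the job is handed in when it is done.

Besides the shell and the picture viewer there is one more tool, called after "Request:" as a command line: name --argument value ..., lists and objects as JSON in quotes. drive_tool: Moves the arm, as the interface text tells. Its arguments: {"type":"object","properties":{"increments":{"type":"array","items":{"type":"array"}},"jaw":{"type":"number"}},"required":["increments"]}

```bash
mkdir -p pics; ls
python3 - <<'E'
from cell import env
import cv2
print(env.state())
for n in ["scene","top"]:
    p=env.read_camera(n)
    cv2.imwrite(f"pics/{n}0.png",p["pixels"])
    print(n,p["vertical_fov"],p["cx"],p["cy"],p["world_to_cam"].tolist() if hasattr(p["world_to_cam"],"tolist") else p["world_to_cam"])
    for t in ["box","panel","drawer_front","dabba","jar","sieve","tongs","tumbler","pepper_mill"]:
        r=env.tip_of(t,p)[:2]
        print(t,[(x["score"],x["point"]) for x in r])
E
```

```text
pics
{'t': 0.0, 'joints': array([-1.24960846e+00,  4.91538602e-01,  1.55950991e+00,  5.28760778e-06,
        1.09168167e+00, -1.05613096e-01]), 'qvel': array([-4.80897171e-04,  1.38706343e-03,  7.21170832e-04,  7.52594430e-04,
        5.70422710e-04, -4.66759493e-05]), 'tau': array([-3.53920208e-03, -6.12651086e+01, -2.58190691e+01,  6.90905121e-02,
        4.81812540e-02, -1.16379547e-04]), 'eef_pos': array([ 258.6544222 , -568.67059338,  214.05394823]), 'tcp_rot': array([-3.14046196e+00, -1.24578018e-04,  4.26798453e-01]), 'ft_force': array([0.43375755, 0.18740899, 0.61634755]), 'moment': array([-0.01387351, -0.01870492, -0.04386477]), 'opening': 0.9993421487573573}
scene 52.124975899719686 327.93278539446453 241.06573145397778 [[-0.7386186311803354, 0.6741086619026999, 0.004475446462527402, 378.75098382442826], [0.5678627270378493, 0.6257555748226604, -0.5347540404891757, -289.60533220375044], [-0.3632828662549673, -0.392437858171346, -0.8449959091968801, 1506.99243961481], [0.0, 0.0, 0.0, 1.0]]
box [(0.79, [544.6, -100.4, 58.6])]
panel [(0.68, [550.1, -98.1, 143.5])]
drawer_front
[... 311 characters left out ...]
1266 312.0393738494698 238.16440400530024 [[-0.02548635602203419, -0.9996731594800601, -0.002004961813237629, 64.31230506631131], [-0.9952073449155698, 0.02556180598017167, -0.09438715326321745, 581.6966854755174], [0.09440755416183688, -0.0004102318691633258, -0.9955335481172866, 1388.7962028770314], [0.0, 0.0, 0.0, 1.0]]
box [(0.7, [547.3, -97.9, 58.3])]
panel [(0.92, [551.6, -99.1, 142.1])]
drawer_front [(0.6, [492.1, -93.2, 100.4]), (0.4, [553.3, -100.0, 142.5])]
dabba [(0.9, [533.6, -298.6, 56.1])]
jar [(0.93, [554.9, 233.4, 63.5])]
sieve [(0.59, [593.1, 92.3, 58.5])]
tongs [(0.95, [641.9, -126.5, 59.8])]
tumbler [(0.68, [643.2, 221.5, 59.8])]
pepper_mill [(0.69, [502.0, -427.7, 62.1])]
```

View pics/top0.png

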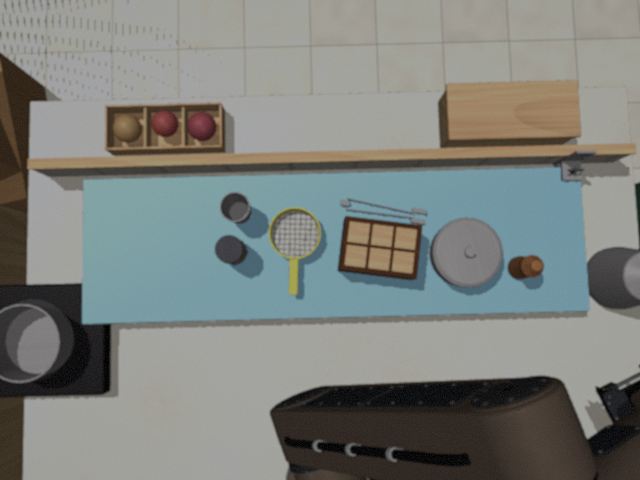

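View pics/scene0.png

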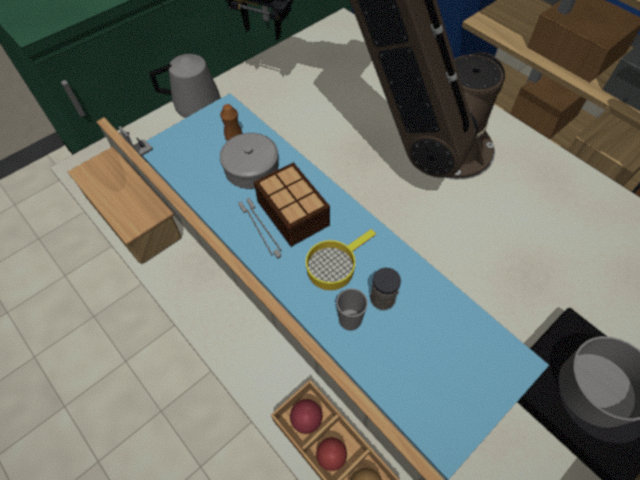

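The top view shows the box at about (380,248) with its 2x3 pale squares slightly rotated, the tongs behind it at (385,210), and the dabba to its right at (467,252). Next I fit the panel pose from the pale squares in both pictures.

```bash
cat > h.py <<'E'
import numpy as np, cv2
from cell import env
from scipy.optimize import least_squares
def K(p):
    f=p["pixels"].shape[0]/2/np.tan(np.radians(p["vertical_fov"])/2); return f
def proj(p,X):
    W=np.array(p["world_to_cam"]);c=X@W[:3,:3].T+W[:3,3];f=K(p)
    return c[:,:2]/c[:,2:]*f+[p["cx"],p["cy"]]
SQ=np.array([[x,y,0] for x in(-26,26) for y in(-52,0,52)],float)
def world(q,P):
    x,y,z,a=q;c,s=np.cos(a),np.sin(a)
    return P@np.array([[c,-s,0],[s,c,0],[0,0,1]]).T+[x,y,z]
E
python3 - <<'E'
from h import *
ps=[env.read_camera(n) for n in("top","scene")]
obs=[]
q0=np.array([550.5,-98.6,143,-0.08])
for p,n in zip(ps,("top","scene")):
    im=p["pixels"]; uv=proj(p,world(q0,SQ))
    hsv=cv2.cvtColor(im,cv2.COLOR_BGR2HSV)
    m=((hsv[...,2]>100)&(hsv[...,0]<25)&(hsv[...,1]>50)).astype(np.uint8)
    k,l,st,ce=cv2.connectedComponentsWithStats(m,connectivity=4)
    ok=[i for i in range(1,k) if 100<st[i,4]<1500 and np.linalg.norm(ce[i]-uv.mean(0))<60]
    print(n,[(ce[i].round(1).tolist(),st[i,4]) for i in ok],uv.round(0).tolist())
    obs.append(ce[ok])
def res(q,which=(0,1)):
    r=[]
    for i in which:
        uv=proj(ps[i],world(q,SQ))
        for o in obs[i]:
            d=uv-o; r+=list(d[np.argmin((d**2).sum(1))])
    return np.array(r)
best=None
for a in(-.2,-.08,0,.1):
    s=least_squares(res,[*q0[:3],a]); 
    print(s.x.round(3),s.cost.round(2))
    s=least_squares(lambda v:res([v[0],v[1],143,v[2]],(0,)),[*q0[:2],a]); print(' top',s.x.round(3),s.cost.round(2))
E
```

```text
top [([358.2, 232.3], np.int32(465)), ([381.7, 235.1], np.int32(464)), ([405.1, 238.0], np.int32(463)), ([355.5, 255.6], np.int32(470)), ([379.1, 258.6], np.int32(467)), ([402.6, 261.5], np.int32(472))] [[403.0, 259.0], [379.0, 258.0], [355.0, 257.0], [404.0, 236.0], [380.0, 235.0], [356.0, 233.0]]
scene [([288.7, 175.4], np.int32(272)), ([271.3, 184.4], np.int32(285)), ([299.6, 188.9], np.int32(290)), ([281.9, 198.1], np.int32(296)), ([310.9, 202.8], np.int32(302)), ([292.8, 212.3], np.int32(316))] [[287.0, 177.0], [299.0, 190.0], [311.0, 203.0], [270.0, 187.0], [282.0, 200.0], [294.0, 214.0]]
[ 5.48595e+02 -9.98960e+01  1.46185e+02 -1.49000e-01] 0.28
 top [ 5.49136e+02 -1.00575e+02 -1.49000e-01] 0.01
[ 5.48595e+02 -9.98960e+01  1.46185e+02 -1.49000e-01] 0.28
 top [ 5.49136e+02 -1.00575e+02 -1.49000e-01] 0.01
[ 5.48595e+02 -9.98960e+01  1.46185e+02 -1.49000e-01] 0.28
 top [ 5.49136e+02 -1.00575e+02 -1.49000e-01] 0.01
[ 5.48595e+02 -9.98960e+01  1.46185e+02 -1.49000e-01] 0.28
 top [ 5.49136e+02 -1.00575e+02 -1.49000e-01] 0.01
```

Request:
drive_tool --increments '[[[0, 0, 0], [0, 0, 0.9]], [[0, 0, 0], [0, 0, 0.9]], [[0, 0, 0], [0, 0, 0.9]], [[0, 0, 0], [0, 0, 0.9]], [[0, 0, 0], [0, 0, 0.9]]]' --jaw -1

```text
t: 1.52
eef_pos: [258.8, -568.9, 214.6]
tcp_rot: [-3.142, -0.0, 0.063]
ft_force: [0.7, -0.5, 0.7]
opening: 0.708
```

Request:
drive_tool --increments '[[[0, 0, 0], [0, 0, 0.9]], [[0, 0, 0], [0, 0, 0.9]], [[0, 0, 0], [0, 0, 0.9]], [[0, 0, 0], [0, 0, 0]], [[0, 0, 0], [0, 0, 0]]]'

```text
t: 1.93
eef_pos: [258.7, -568.9, 214.7]
tcp_rot: [3.142, -0.0, -0.147]
ft_force: [-0.3, -0.4, 0.2]
opening: 0.357
```

Request:
drive_tool --increments '[[[0.4, -0.947, 0], [0, 0, 0]], [[0.4, -0.947, 0], [0, 0, 0]], [[0.4, -0.947, 0], [0, 0, 0]], [[0.4, -0.947, 0], [0, 0, 0]], [[0.4, -0.947, 0], [0, 0, 0]]]'

```text
t: 2.35
eef_pos: [339.7, -436.1, 214.7]
tcp_rot: [3.141, -0.0, -0.147]
ft_force: [-0.3, -0.9, -0.5]
opening: 0.025
```

Request:
drive_tool --increments '[[[0.4, -0.947, 0], [0, 0, 0]], [[0.4, -0.947, 0], [0, 0, 0]], [[0.4, -0.947, 0], [0, 0, 0]], [[0.4, -0.947, 0], [0, 0, 0]], [[0.4, -0.947, 0], [0, 0, 0]]]'

```text
t: 2.77
eef_pos: [420.2, -304.5, 214.8]
tcp_rot: [3.141, -0.0, -0.147]
ft_force: [0.3, -0.1, -1.4]
opening: 0.001
```

Request:
drive_tool --increments '[[[0.4, -0.947, 0], [0, 0, 0]], [[0.4, -0.947, 0], [0, 0, 0]], [[0.4, -0.947, 0], [0, 0, 0]], [[0.4, -0.947, 0], [0, 0, 0]], [[0.4, -0.947, 0], [0, 0, 0]]]'

```text
t: 3.18
eef_pos: [500.7, -172.9, 214.8]
tcp_rot: [3.141, -0.0, -0.147]
ft_force: [-0.0, -0.2, -0.7]
opening: 0.005
```

Request:
drive_tool --increments '[[[0.4, -0.947, 0], [0, 0, 0]], [[0, 0, 0], [0, 0, 0]], [[0, 0, 0], [0, 0, 0]]]'

```text
t: 3.43
eef_pos: [516.7, -146.8, 214.6]
tcp_rot: [3.141, -0.0, -0.144]
ft_force: [-0.5, -0.1, -0.4]
opening: 0.002
```

Request:
drive_tool --increments '[[[0, 0, 0.6], [0, 0, 0]], [[0, 0, 0.6], [0, 0, 0]], [[0, 0, 0.5], [0, 0, 0]], [[0, 0, 0.2], [0, 0, 0]], [[0, 0, 0], [0, 0, 0]]]'

```text
t: 3.85
eef_pos: [515.4, -148.6, 156.6]
tcp_rot: [-3.141, 0.002, -0.149]
ft_force: [0.4, 0.1, 0.9]
opening: 0.007
```

Run:
```python
from h import *
p=env.read_camera("scene");im=p["pixels"][120:280,200:400]
cv2.imwrite("pics/s1.png",cv2.resize(im,None,fx=4,fy=4,interpolation=cv2.INTER_CUBIC)[:600,:800])
print(env.state()["eef_pos"],env.state()["ft_force"])
```

```text
[ 515.86514134 -148.64808663  157.56975373] [-0.15550151 -0.02628855 -0.05031054]
```

View pics/s1.png

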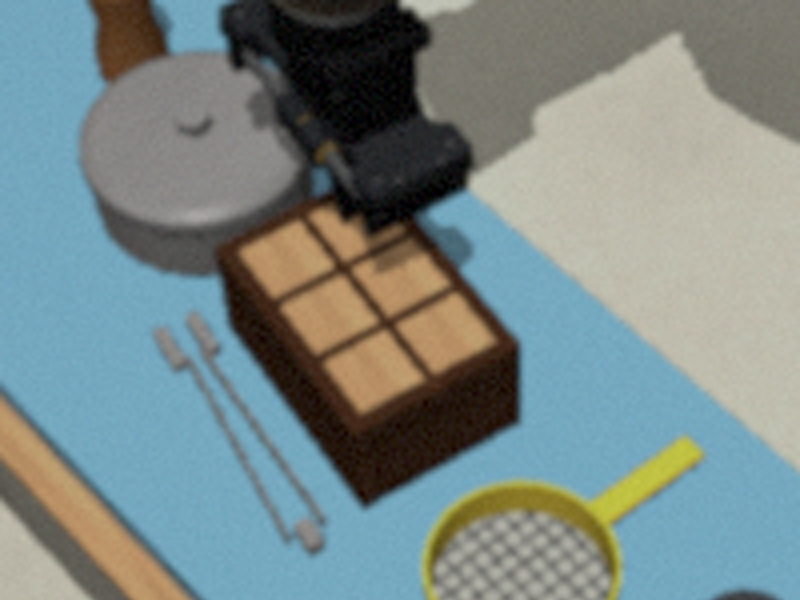

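The shut fingertips hover above the front-right (-x,-y) square, at about crop pixel (375,225), with the dabba clear. I descend in small steps.

Request:
drive_tool --increments '[[[0, 0, 0.07], [0, 0, 0]], [[0, 0, 0.07], [0, 0, 0]], [[0, 0, 0.07], [0, 0, 0]], [[0, 0, 0.07], [0, 0, 0]], [[0, 0, 0], [0, 0, 0]]]'

```text
t: 4.32
eef_pos: [516.1, -147.9, 149.1]
tcp_rot: [3.142, 0.0, -0.149]
ft_force: [0.1, -0.0, 0.8]
opening: 0.006
```

Request:
drive_tool --increments '[[[0, 0, 0.03], [0, 0, 0]], [[0, 0, 0.03], [0, 0, 0]], [[0, 0, 0], [0, 0, 0]]]'

```text
t: 4.57
eef_pos: [516.2, -147.9, 147.4]
tcp_rot: [3.142, 0.0, -0.149]
ft_force: [-0.2, 0.5, -0.4]
opening: 0.008
```

Request:
drive_tool --increments '[[[0, 0, 0.03], [0, 0, 0]], [[0, 0, 0], [0, 0, 0]]]'

```text
t: 4.73
eef_pos: [516.2, -148.0, 146.4]
tcp_rot: [3.142, 0.0, -0.149]
ft_force: [-0.3, 0.2, 0.3]
opening: 0.003
```

Request:
drive_tool --increments '[[[0, 0, 0.03], [0, 0, 0]], [[0, 0, 0], [0, 0, 0]]]'

```text
t: 4.9
eef_pos: [516.1, -148.0, 145.5]
tcp_rot: [3.142, 0.0, -0.149]
ft_force: [0.4, 0.3, 0.3]
opening: 0.006
```

Request:
drive_tool --increments '[[[0, 0, 0.03], [0, 0, 0]], [[0, 0, 0], [0, 0, 0]]]'

```text
t: 5.07
eef_pos: [516.2, -148.0, 144.8]
tcp_rot: [3.141, -0.0, -0.149]
ft_force: [-0.0, -1.0, 0.9]
opening: 0.005
```

Request:
drive_tool --increments '[[[0, 0, 0.02], [0, 0, 0]], [[0, 0, 0], [0, 0, 0]]]'

```text
t: 5.23
eef_pos: [516.2, -148.0, 144.2]
tcp_rot: [3.141, -0.0, -0.149]
ft_force: [-0.5, 0.9, 4.1]
opening: 0.005
```

Request:
drive_tool --increments '[[[0, 0, 0.02], [0, 0, 0]], [[0, 0, 0], [0, 0, 0]]]'

```text
t: 5.4
eef_pos: [516.2, -148.0, 143.6]
tcp_rot: [3.141, -0.0, -0.149]
ft_force: [-1.4, -0.1, 4.1]
opening: 0.004
```

Request:
drive_tool --increments '[[[0, 0, 0.02], [0, 0, 0]], [[0, 0, 0], [0, 0, 0]]]'

```text
t: 5.57
eef_pos: [516.2, -148.0, 142.9]
tcp_rot: [3.142, -0.0, -0.149]
ft_force: [-1.5, -0.0, 4.7]
opening: 0.005
```

Request:
drive_tool --increments '[[[0, 0, 0.02], [0, 0, 0]], [[0, 0, 0], [0, 0, 0]]]'

```text
t: 5.73
eef_pos: [516.2, -148.0, 142.3]
tcp_rot: [3.141, -0.0, -0.149]
ft_force: [-0.3, 0.8, 4.8]
opening: 0.005
```

Request:
drive_tool --increments '[[[0, 0, 0], [0, 0, 0]], [[0, 0, 0], [0, 0, 0]]]'

```text
t: 5.9
eef_pos: [516.2, -148.0, 142.3]
tcp_rot: [3.141, -0.0, -0.149]
ft_force: [-0.7, 0.5, 4.8]
opening: 0.003
```

The tip has moved 2 mm below contact with the force nearly flat at about 4–5 N, so this square seems to give. I keep pressing.

Request:
drive_tool --increments '[[[0, 0, 0.03], [0, 0, 0]], [[0, 0, 0.02], [0, 0, 0]], [[0, 0, 0], [0, 0, 0]]]'

```text
t: 6.15
eef_pos: [516.2, -148.0, 140.7]
tcp_rot: [3.142, -0.0, -0.149]
ft_force: [-0.1, -0.4, 3.8]
opening: 0.005
```

Run:
```python
from h import *
p=env.read_camera("top");im=p["pixels"][180:330,290:490]
cv2.imwrite("pics/t2.png",cv2.resize(im,None,fx=4,fy=4,interpolation=cv2.INTER_CUBIC))
p=env.read_camera("scene");im=p["pixels"][120:270,200:400]
cv2.imwrite("pics/s2.png",cv2.resize(im,None,fx=4,fy=4,interpolation=cv2.INTER_CUBIC))
```

```text
(no output)
```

View pics/s2.png

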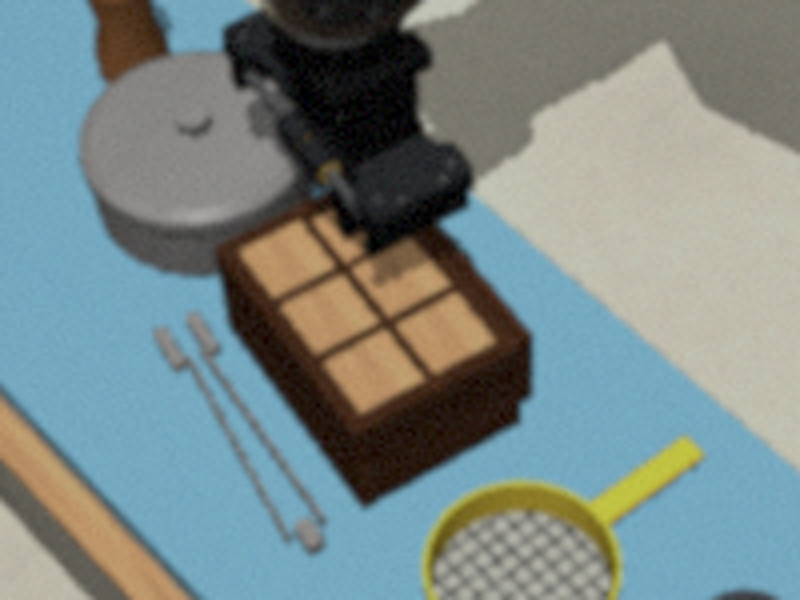

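View pics/t2.png

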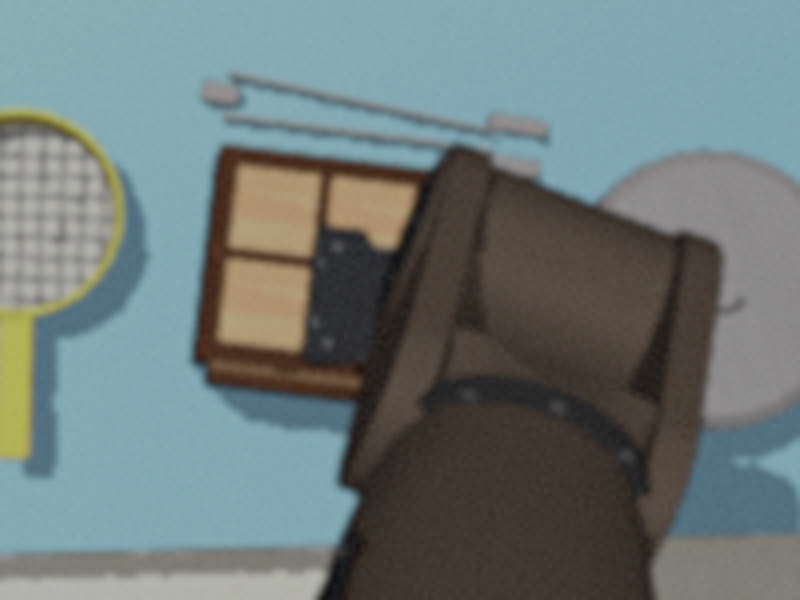

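The drawer front is already emerging (lip at about (280,375) in the top crop). The first square is the catch, so I press it right down.

Request:
drive_tool --increments '[[[0, 0, 0.03], [0, 0, 0]], [[0, 0, 0.02], [0, 0, 0]], [[0, 0, 0], [0, 0, 0]]]'

```text
t: 6.5
eef_pos: [516.2, -148.0, 139.2]
tcp_rot: [3.142, -0.0, -0.149]
ft_force: [-0.2, 0.2, 3.9]
opening: 0.007
```

Request:
drive_tool --increments '[[[0, 0, 0.02], [0, 0, 0]], [[0, 0, 0], [0, 0, 0]]]'

```text
t: 6.67
eef_pos: [516.2, -148.0, 138.7]
tcp_rot: [3.141, -0.0, -0.149]
ft_force: [-0.3, -0.3, 4.8]
opening: 0.002
```

Request:
drive_tool --increments '[[[0, 0, 0.02], [0, 0, 0]], [[0, 0, 0], [0, 0, 0]]]'

```text
t: 6.83
eef_pos: [516.2, -148.0, 138.3]
tcp_rot: [3.141, -0.0, -0.149]
ft_force: [-0.9, 0.9, 6.2]
opening: 0.002
```

Right down (the force now starts to rise). I hold while the drawer runs out, then retreat straight up.

Request:
drive_tool --increments '[[[0, 0, 0], [0, 0, 0]], [[0, 0, 0], [0, 0, 0]], [[0, 0, 0], [0, 0, 0]], [[0, 0, 0], [0, 0, 0]], [[0, 0, 0], [0, 0, 0]]]'

```text
t: 7.25
eef_pos: [516.2, -148.0, 138.3]
tcp_rot: [3.141, -0.0, -0.149]
ft_force: [-1.3, 0.6, 6.0]
opening: 0.007
```

Request:
drive_tool --increments '[[[0, 0, -0.1], [0, 0, 0]], [[0, 0, -0.2], [0, 0, 0]], [[0, 0, -0.4], [0, 0, 0]], [[0, 0, -0.7], [0, 0, 0]], [[0, 0, -0.9], [0, 0, 0]]]'

```text
t: 7.67
eef_pos: [515.3, -147.7, 206.8]
tcp_rot: [-3.141, 0.003, -0.149]
ft_force: [0.8, -0.2, -0.0]
opening: 0.004
```

Request:
drive_tool --increments '[[[0, 0, -0.9], [0, 0, 0]], [[0, 0.9, 0], [0, 0, 0]], [[-0.4, 0.9, 0], [0, 0, 0]], [[-0.4, 0.9, 0], [0, 0, 0]], [[-0.4, 0.9, 0], [0, 0, 0]]]'

```text
t: 8.08
eef_pos: [463.6, -250.1, 234.3]
tcp_rot: [-3.142, 0.0, -0.148]
ft_force: [1.4, 0.3, 0.3]
opening: 0.001
```

Request:
drive_tool --increments '[[[-0.4, 0.9, 0], [0, 0, 0]], [[-0.4, 0.9, 0], [0, 0, 0]], [[-0.4, 0.9, 0], [0, 0, 0]], [[-0.4, 0.9, 0], [0, 0, 0]], [[-0.4, 0.9, 0], [0, 0, 0]]]'

```text
t: 8.5
eef_pos: [384.0, -374.9, 234.3]
tcp_rot: [-3.141, 0.0, -0.149]
ft_force: [-0.1, 1.2, -0.7]
opening: 0.004
```

Request:
drive_tool --increments '[[[-0.4, 0.9, 0], [0, 0, 0]], [[-0.4, 0.9, 0], [0, 0, 0]], [[-0.4, 0.9, 0], [0, 0, 0]], [[0, 0, 0], [0, 0, 0]], [[0, 0, 0], [0, 0, 0]]]'

```text
t: 8.92
eef_pos: [336.5, -449.5, 233.9]
tcp_rot: [-3.141, 0.001, -0.152]
ft_force: [-0.5, 0.1, -0.3]
opening: 0.008
```

Run:
```python
from h import *
p=env.read_camera("top");im=p["pixels"][150:350,230:490]
for t in ["drawer_front","dabba","sieve","tongs"]: print(t,env.tip_of(t,p)[:1])
cv2.imwrite("pics/t3.png",cv2.resize(im,None,fx=3,fy=3,interpolation=cv2.INTER_CUBIC))
p=env.read_camera("scene")
cv2.imwrite("pics/s3.png",p["pixels"])
print(env.state()["eef_pos"],env.state()["ft_force"],env.state()["qvel"].round(3))
```

```text
drawer_front [{'point': [448.5, -86.3, 101.0], 'score': 0.57}]
dabba [{'point': [535.5, -294.5, 60.3], 'score': 0.58}]
sieve []
tongs [{'point': [640.9, -126.0, 59.5], 'score': 0.78}]
[ 338.06786886 -448.0010689   234.3216963 ] [ 0.17135181 -1.14556107  0.48372427] [-0.003  0.001 -0.001 -0.     0.    -0.001]
```

View pics/s3.png

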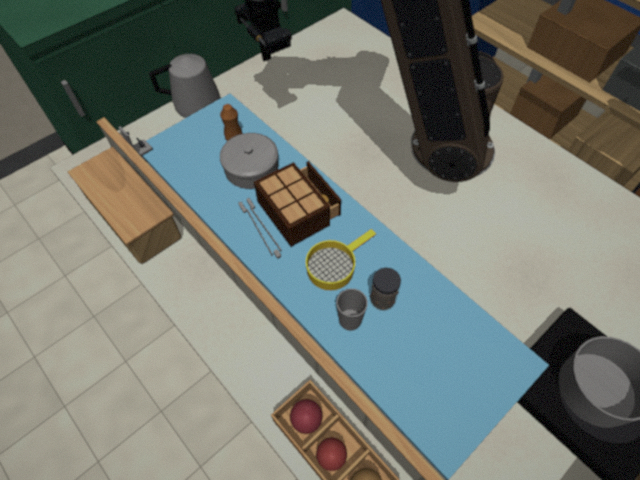

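View pics/t3.png

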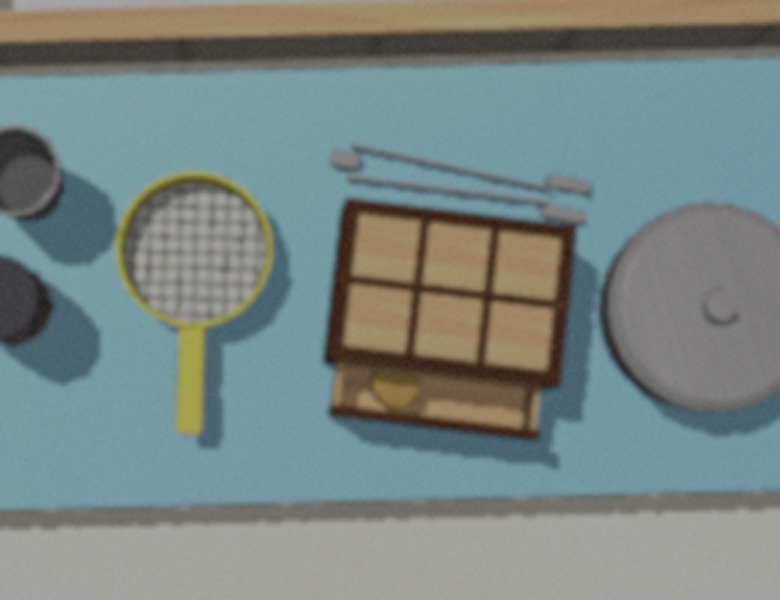

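The drawer stands fully out (front at about (435,420) in the top crop). The other things are where they were and the hand is well clear.

```bash
python3 -c "
from cell import env
print(env.job_done())"
```

```text
the job is handed in; nothing more can be done
None
```

The drawer is open. The catch was the first square I tried, the front-right one (x = -26, y = -52). It gave under the shut fingertips at about 4–5 N, so the other five squares were never pressed. I pressed it right down, about 6.5 mm below first contact, with a peak reading of 6.2 N. Then I lifted straight up and moved the hand well away.

**Drawer:** the last pictures show it standing out. The network put its front about 44 mm further out than before, which fits the full 40 mm within its error.

**Surroundings:** the dabba and tongs are where they were, within the network's error. The other things look unmoved in the pictures. The network did not find the sieve in the last top picture, though it is plainly visible there in the same place.

**Force and time:** the force on the tool is back to noise level, and the clock stood at about 9 s of the 51 s allowed. At first contact the readings jumped to about 4 N, higher than the stated 1.5 N. I confirmed the catch by the way it gave and by the drawer starting to open.

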